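# Find the stiffest clamp spring and mark it with the cork

## Robot

A 6-joint arm with a two-finger parallel gripper is mounted at the origin on the work surface. World frame = base frame: x ahead of the robot, y to its left, z up, the work surface at z = 0. Lengths are in m, angles in rad, forces in N, time in s.
With the tool pointing down it reaches from about 0.25 to 0.85 m from the base axis. Payload 12.5 kg.
Tool frame: the origin (TCP) lies midway between the tips of the shut fingers; the grasp point (between the pads) lies 19 mm behind it; z points along the fingers, y is the direction in which the jaws open and shut (so a half turn about z gives the same grasp; the last joint's range is limited). The gripper opens to 93 mm and grips with 3 to 60 N. Pads are 15 mm wide; open, the fingers measure 128 mm over their backs; the gripper's body (75 mm by 188 mm) begins 65 mm behind the grasp point.
Start: joints at [1.085, 0.351, 1.652, -0, 1.139, -0.085], TCP at [0.215, 0.506, 0.219] pointing down, gripper open.
Joint ranges: [-2.75, 2.75], [-0.79, 2.1], [0.01, 2.65], [-1.57, 4.71], [0.07, 3.14], [-2.87, 2.87]. Speed limits (rad/s): [2.22, 2.22, 2.79, 3.14, 3.14, 3.14].

## Interface

Orientations are given as a unit quaternion [w, x, y, z].
In Python, from station import env gives the robot as it stands.
- The arm moves only by the tool drive_tool, never from a script. Its argument "moves" is one flat list of numbers, 5 for each row, row after row: the closure, from 0 (fully open) to 1 (shut), then the shift along the tool's x, y, z in mm, then the turn about the tool's z in units of 6 degrees (1.0 is 6 degrees). A call has 1 to 5 rows; each row shifts and turns the commanded pose from where the row before left it, along the tool's axes as they then stand; what a row does not reach is not made up. A row lasts 1/12 s, in which the tool goes at most 41.7 mm and 7.16 degrees, less where a joint would pass 70% of its speed; a pose out of reach is approached as far as the arm can. A call with a gripper value outside its range is refused whole. The fingers move at their own pace and stop on an object; "squeeze" is the grip in N (left out, the last holds). Time passes only in rows, so rows that do not move let the fingers close. It gives the time, the measured TCP pose, the force and the opening at its end, in the units of the state.
- env.sense(): the state, without advancing time (a new reading comes with each control period).
- env.get_image(name): name is "scene" or "top"; returns a dict with "color" (384x512x3 uint8, red, green, blue), "z_map" (384x512 float32, m along the optical axis (not along the pixel's ray), 0 where there is no reading), "fovy" (degrees; the focal length in pixels is half the picture's height over the tangent of half this angle, whatever the lens; pixels are square), "cx", "cy" (the principal point, pixels), "rvec" (rotation vector, rad) and "tvec" (3), from world to camera coordinates, as OpenCV has them. Camera axes: x right, y down, z forward; pixel columns grow to the right and rows downward; lengths in m; the calibration is good to about 2 mm. A picture is of the moment at which its call begins.
- env.finish_job(): hands the job in, once; it reports no verdict.
The state is a dict: "time_s": time; "joint_positions": joint angles; "qd": joint speeds; "joint_efforts": joint torques, N m; "position": TCP position; "tcp_rot": TCP orientation; "force": force on the tool from outside, world axes, zero at the start; "ft_torque": the same for the moment, N m; "opening": opening from 0.0 (shut) to 1.0 (fully open).
Only numpy, scipy, OpenCV 4.12 (cv2) and the standard library are available. Lean on these libraries where they do the work, as an engineer would, in place of code of your own. Each camera call takes 0.05 s, during which the arm holds its last target.

## Task

Find the stiffest of the three leaf springs on the test board: going from the robot's left to its right, press each spring's free tip down onto its stop, hold it there for a moment and let it up again, never pressing harder than 20 N. Then stand the bare cork plug upright, fully down in the round seat in front of the stiffest spring and let go of it. Leave the paint bottle, the paint jar and the model figure where they stand.

Things in the scene. Friction and masses are not known exactly. Their poses are not given: they have to be found in the camera images.
- board: Fixed plywood board 220 (x) x 290 (y) x 12 mm on the desk; origin: centre of its underside, x away from the robot, y to its left. On it stand three outwardly alike spring stations, 90 mm apart along y, in an order that changes. Each is a wooden base 190 x 60 x 18 mm with a seat in front, a leaf spring over a stop post, and a clamp block at the far end, its bolts 81 mm above the desk.
- seat_p (a point): Station p: centre of the floor of its round seat, a flat-bottomed bore 32 mm wide and 8 mm deep in the front of the base. The floor is 22 mm above the desk; axes as the board's. The seat lies 50 mm nearer to the robot (board -x) than the pad of the same station's spring.
- tip_p (a point): Station p: centre of the top of the round steel press pad (18 mm wide, 4 mm tall) at the free tip of the leaf, 67 mm above the desk at rest. The leaf is a steel strip 18 mm wide, 3 mm thick, clamped 75 mm behind the pad (board +x). Pressed down, the pad meets its stop (a rubber-capped post under it) after 8 to 13 mm, different for each leaf; it springs back when let go.
- leaf_p (a joint): Station p: bend of its leaf, rad; 0 at rest, about 0.0133 per mm that the pad goes down, 0.10 to 0.17 on the stop. It resists by 0.2 to 1.5 N per mm, on the stop by 3 N per mm more or steeper. Just at the stop a leaf takes 2 to 14 N; the stiffest is also the one that takes most there, by at least 3 N. Over 20 N overloads it.
- seat_q (a point): Station q: centre of the floor of its round seat, a flat-bottomed bore 32 mm wide and 8 mm deep in the front of the base. The floor is 22 mm above the desk; axes as the board's. The seat lies 50 mm nearer to the robot (board -x) than the pad of the same station's spring.
- tip_q (a point): Station q: centre of the top of the round steel press pad (18 mm wide, 4 mm tall) at the free tip of the leaf, 67 mm above the desk at rest. The leaf is a steel strip 18 mm wide, 3 mm thick, clamped 75 mm behind the pad (board +x). Pressed down, the pad meets its stop (a rubber-capped post under it) after 8 to 13 mm, different for each leaf; it springs back when let go.
- leaf_q (a joint): Station q: bend of its leaf, rad; 0 at rest, about 0.0133 per mm that the pad goes down, 0.10 to 0.17 on the stop. It resists by 0.2 to 1.5 N per mm, on the stop by 3 N per mm more or steeper. Just at the stop a leaf takes 2 to 14 N; the stiffest is also the one that takes most there, by at least 3 N. Over 20 N overloads it.
- seat_r (a point): Station r: centre of the floor of its round seat, a flat-bottomed bore 32 mm wide and 8 mm deep in the front of the base. The floor is 22 mm above the desk; axes as the board's. The seat lies 50 mm nearer to the robot (board -x) than the pad of the same station's spring.
- tip_r (a point): Station r: centre of the top of the round steel press pad (18 mm wide, 4 mm tall) at the free tip of the leaf, 67 mm above the desk at rest. The leaf is a steel strip 18 mm wide, 3 mm thick, clamped 75 mm behind the pad (board +x). Pressed down, the pad meets its stop (a rubber-capped post under it) after 8 to 13 mm, different for each leaf; it springs back when let go.
- leaf_r (a joint): Station r: bend of its leaf, rad; 0 at rest, about 0.0133 per mm that the pad goes down, 0.10 to 0.17 on the stop. It resists by 0.2 to 1.5 N per mm, on the stop by 3 N per mm more or steeper. Just at the stop a leaf takes 2 to 14 N; the stiffest is also the one that takes most there, by at least 3 N. Over 20 N overloads it.
- cork: Bare upright cork plug with nothing on it, 28 mm in diameter, 45 mm tall, about 25 g, standing loose on the desk to the left of the board; origin at the centre of its underside, z up along its axis.
- dropper: Bystander: small blue paint bottle with a black cap, 26 mm wide, 75 mm tall; origin at the centre of its underside. Leave standing where it is.
- paint_pot: Bystander: paint jar with a white lid, 44 mm wide, 50 mm tall; origin at the centre of its underside. Leave standing where it is.
- figure: Bystander: model figure on a wide cork, 56 mm wide, 73 mm tall; origin at the centre of its underside. Leave standing where it is.
Mind the look-alikes: they are no part of the job. What is shaped like the cork but green or yellow is not meant.

How it is judged:
By the outcome, as a careful person would: the job done as asked, in the order asked, and still so for the second after the job is handed in, with the robot touching nothing.
It also fails if it takes over 72 s, if anything falls off the work surface, if the arm or the gripper's body presses on something with over 40 N, if the wrist force passes 120 N, or if a joint passes its speed limit or range.

## Working session

There is one attempt and no reset: what is moved stays moved. The work goes in short steps, Python scripts to look and compute and a tool call to move; the robot and the scene stay as the last step left them, time stands still between calls to the robot, and variables do not carry over. Pictures are saved under pics/ and viewed, and the job is handed in when it is done.

Besides the shell and the picture viewer there is one more tool, called as name(argument=value, ...), one argument or row to a line, values as JSON. drive_tool: Moves the arm, as the interface text tells. Its arguments: {"type":"object","properties":{"moves":{"type":"array"},"squeeze":{"type":"number"}},"required":["moves"]}

```bash
mkdir -p pics; ls
cat > h.py <<'E'
import numpy as np, cv2
from station import env
def K(d):
    f=d["color"].shape[0]/2/np.tan(np.radians(d["fovy"])/2)
    return f
def grab(n):
    d=env.get_image(n); np.save(f'/tmp/{n}.npy',d,allow_pickle=True); return d
def load(n): return np.load(f'/tmp/{n}.npy',allow_pickle=True).item()
def world(d,u,v,z=None):
    f=K(d);R=cv2.Rodrigues(np.array(d["rvec"],float))[0];t=np.array(d["tvec"],float).ravel()
    ray=np.array([(u-d["cx"])/f,(v-d["cy"])/f,1.])
    C=-R.T@t; r=R.T@ray
    if z is None:
        return C+r*d["z_map"][int(round(v)),int(round(u))]
    return C+r*(z-C[2])/r[2]
def proj(d,p):
    R=cv2.Rodrigues(np.array(d["rvec"],float))[0];t=np.array(d["tvec"],float).ravel()
    c=R@np.array(p)+t;f=K(d);return c[0]/c[2]*f+d["cx"],c[1]/c[2]*f+d["cy"]
def save(d,name,box=None,s=1):
    im=d["color"]
    if box: im=im[box[1]:box[3],box[0]:box[2]]
    im=cv2.resize(im,None,fx=s,fy=s,interpolation=cv2.INTER_CUBIC)
    cv2.imwrite('pics/'+name,im[:,:,::-1])
E
python3 - <<'E'
from h import *
print(env.sense())
for n in("scene","top"):
    d=grab(n);save(d,n+'0.png',s=1.5);print(n,d["fovy"],d["cx"],d["cy"],d["rvec"],d["tvec"])
E
```

```text
pics
{'time_s': 0.0, 'joint_positions': array([ 1.08541904e+00,  3.51227586e-01,  1.65241616e+00,  2.68732433e-05,
        1.13911304e+00, -8.46126913e-02]), 'qd': array([-0.00106659,  0.00030427, -0.00063918, -0.00112238, -0.0014853 ,
       -0.00198781]), 'joint_efforts': array([-1.13509861e-03, -4.97310770e+01, -2.85258847e+01,  6.98624365e-02,
        2.55747250e-02, -1.17037930e-04]), 'position': array([0.21438282, 0.50612403, 0.21810919]), 'tcp_rot': array([-1.75358931e-04,  1.99049475e-01,  9.79989269e-01, -5.55160284e-04]), 'force': array([ 0.14985837,  0.17633054, -0.30961898]), 'ft_torque': array([ 0.05563991, -0.00626146, -0.05650574]), 'opening': 1.0027617976969376}
scene 52.69232725618124 255.966289959305 192.6250069463694 [ 0.76803318  2.60762585 -1.09081706] [ 0.50685088 -0.12522423  1.15477887]
top 50.65016446209192 254.5871356436489 186.7603797718988 [ 2.11153705 -2.17516525  0.15325626] [-0.02697782  0.56677749  1.13256314]
```

View pics/scene0.png

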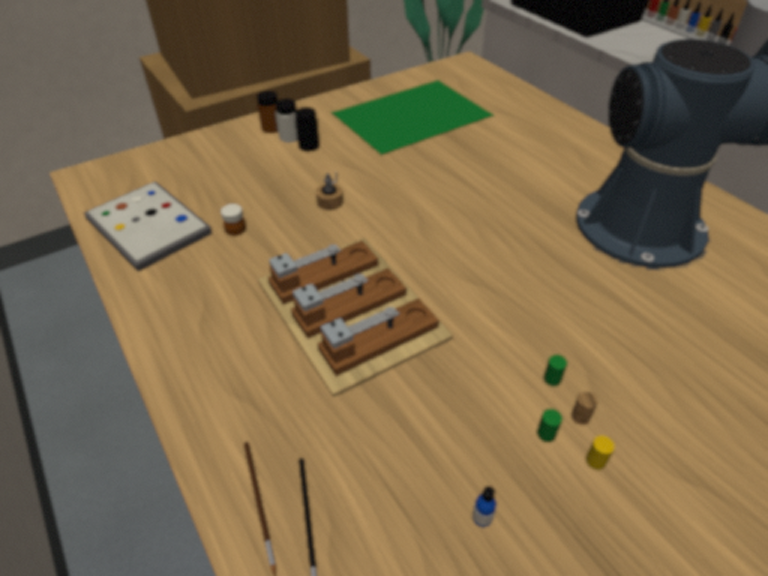

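View pics/top0.png

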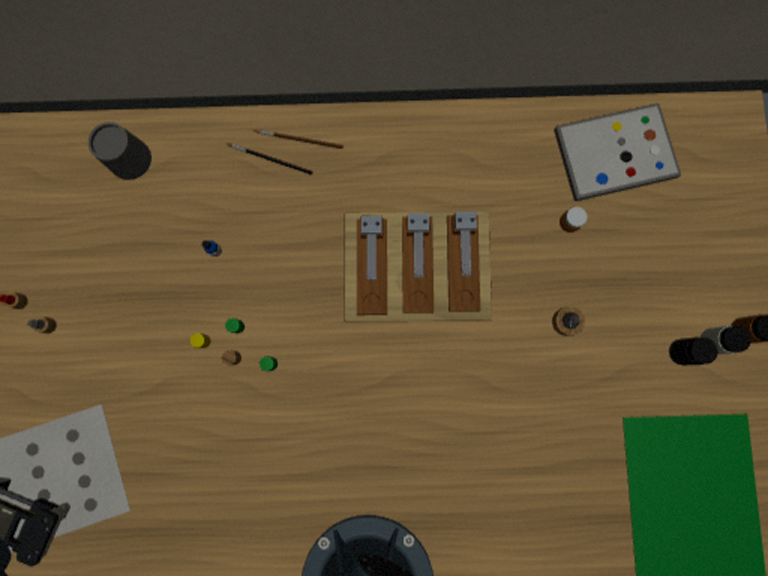

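The top view (x1.5) shows the board at (418,267), with its three springs facing the robot. To its left are green plugs at (234,326) and (268,364), a yellow one at (199,341), and a brown one at (231,357). The brown one is the only plug coloured like cork. I'll enlarge these.

Run:
```python
from h import *
d=load("top");save(d,'t_plugs.png',(120,190,200,260),8);save(d,'t_board.png',(222,135,337,220),6)
d=load("scene");save(d,'s_plugs.png',(340,220,430,330),5);save(d,'s_board.png',(170,150,310,265),5)
```

```text
(no output)
```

View pics/t_plugs.png

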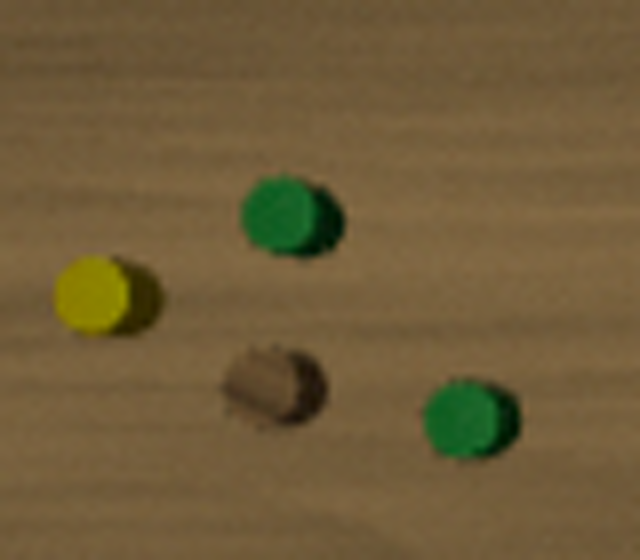

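View pics/t_board.png

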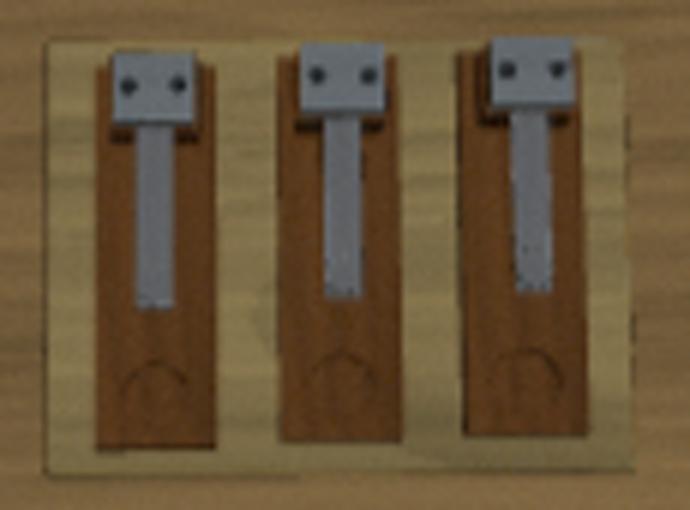

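View pics/s_plugs.png

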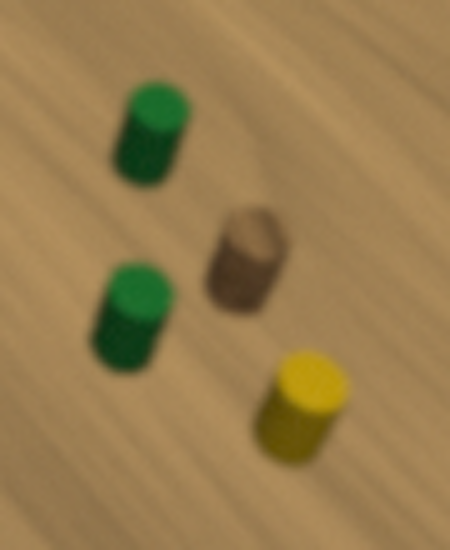

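View pics/s_board.png

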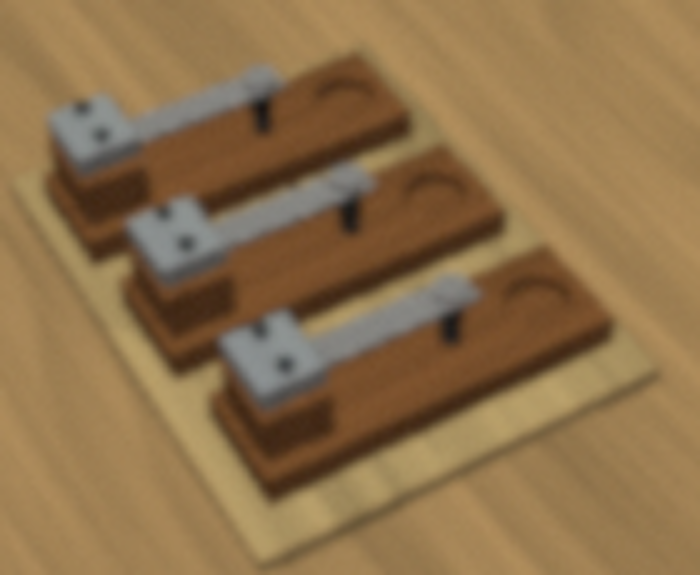

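In the crops, the brown plug is the bare cork. Its top disc is at top (152.9,238) and scene (392,266.6). The other three plugs are green or yellow. Next I triangulate the cork, the bolts and the pads.

```bash
cat >> h.py <<'E'
def tri(t,a,s,b):
    def P(d):
        f=K(d);R=cv2.Rodrigues(np.array(d["rvec"],float))[0];tt=np.array(d["tvec"],float).reshape(3,1)
        return np.array([[f,0,d["cx"]],[0,f,d["cy"]],[0,0,1]])@np.hstack([R,tt])
    X=cv2.triangulatePoints(P(t),P(s),np.array(a,float),np.array(b,float)).ravel();return X[:3]/X[3]
E
python3 - <<'E'
from h import *
np.set_printoptions(precision=4,suppress=True)
t=load("top");s=load("scene")
print("cork",tri(t,(152.9,238),s,(392,266.6)),world(t,152.9,238,.045),world(s,392,266.6,.045),world(t,153,238),world(s,392,267))
T=lambda u,v:(u/6+222,v/6+135)
S=lambda u,v:(u/5+170,v/5+150)
B=[[(128,86),(178,85),(260,332),(285,365)],[(317,76),(369,75),(164,213),(186,244)],[(507,70),(557,69),(83,107),(101,135)]]
for b in B:
    print("bolts",[world(t,*T(*b[0]),.081),world(t,*T(*b[1]),.081)],[world(s,*S(*p),.081) for p in b[2:]])
    m=lambda a,c:((a[0]+c[0])/2,(a[1]+c[1])/2)
    print(" tri",tri(t,T(*m(b[0],b[1])),s,S(*m(b[2],b[3]))))
print("board corners",[world(t,*T(*p),.012) for p in((45,42),(622,38),(630,470),(45,473))])
print("leaf ends left/mid/right corners z=.063")
for p in((137,307),(173,307),(325,298),(361,298),(517,292),(552,292)): print(world(t,*T(*p),.063))
print("pads scene z .067")
for p in((452,290),(349,180),(257,80)): print(world(s,*S(*p),.067))
print("seat far arc z=.03 (top)")
for p in((155,362),(342,352),(530,348)): print(world(t,*T(*p),.03))
E
```

```text
cork [0.4262 0.2503 0.0436] [0.427  0.2488 0.045 ] [0.426  0.2518 0.045 ] [0.4271 0.2493 0.042 ] [0.4273 0.2528 0.0457]
bolts [array([ 0.668 , -0.0151,  0.081 ]), array([ 0.6678, -0.0387,  0.081 ])] [array([ 0.6693, -0.0349,  0.081 ]), array([ 0.6695, -0.012 ,  0.081 ])]
 tri [ 0.6684 -0.0266  0.0774]
bolts [array([ 0.6701, -0.1045,  0.081 ]), array([ 0.6699, -0.1291,  0.081 ])] [array([ 0.6706, -0.1257,  0.081 ]), array([ 0.6715, -0.1018,  0.081 ])]
 tri [ 0.6703 -0.1167  0.0782]
bolts [array([ 0.6703, -0.1943,  0.081 ]), array([ 0.67  , -0.2179,  0.081 ])] [array([ 0.6701, -0.2155,  0.081 ]), array([ 0.6717, -0.1917,  0.081 ])]
 tri [ 0.6704 -0.2062  0.0788]
board corners [array([0.7088, 0.0279, 0.012 ]), array([ 0.702 , -0.2619,  0.012 ]), array([ 0.4849, -0.2539,  0.012 ]), array([0.4919, 0.0323, 0.012 ])]
leaf ends left/mid/right corners z=.063
[ 0.5651 -0.0162  0.063 ]
[ 0.5646 -0.0332  0.063 ]
[ 0.5667 -0.1053  0.063 ]
[ 0.5662 -0.1223  0.063 ]
[ 0.5668 -0.1962  0.063 ]
[ 0.5663 -0.2128  0.063 ]
pads scene z .067
[ 0.5763 -0.0207  0.067 ]
[ 0.5784 -0.1102  0.067 ]
[ 0.5797 -0.2008  0.067 ]
seat far arc z=.03 (top)
[ 0.5428 -0.0234  0.03  ]
[ 0.5449 -0.1143  0.03  ]
[ 0.5442 -0.2056  0.03  ]
```

```bash
cat >> h.py <<'E'
from scipy.spatial.transform import Rotation as Ro
def go(x,y,z,jaw=None):
    s=env.sense();q=s["tcp_rot"];R=Ro.from_quat([q[1],q[2],q[3],q[0]]).as_matrix()
    d=R.T@(np.array([x,y,z])-s["position"])*1000
    a=np.degrees(np.arctan2(R[1,1],R[0,1]))
    print("t %.2f"%s["time_s"],"pos",s["position"].round(4),"tool mm",d.round(1),"jaw",a.round(2),"F",s["force"].round(2),"op",round(s["opening"],3),"tiltz",R[:,2].round(4))
    if jaw is not None: print("turn units (do turn AFTER shift)",round(-((jaw-a+90)%180-90)/6,2))
E
python3 - <<'E'
from h import *
go(.577,-.0235,.2,90)
E
```

```text
t 0.10 pos [0.2144 0.5061 0.2182] tool mm [-540.5 -346.2   18.5] jaw 67.03 F [-0.27  0.78 -0.2 ] op 1.002 tiltz [-5.e-04 -9.e-04 -1.e+00]
turn units (do turn AFTER shift) -3.83
```

drive_tool(
  moves=[0.5,-30,-19,1,0,1,-30,-19,1,0,1,-30,-19,1,0,1,-30,-19,1,0,1,-30,-19,1,0],
  squeeze=20,
)

```text
time_s: 0.52
position: [0.3161, 0.3589, 0.2134]
tcp_rot: [-0.0, 0.199, 0.98, -0.0]
force: [0.2, 0.8, -0.5]
opening: 0.693
```

drive_tool(
  moves=[1,-30,-19,1,0,1,-30,-19,1,0,1,-30,-19,1,0,1,-30,-19,1,0,1,-30,-19,1,0],
)

```text
time_s: 0.93
position: [0.4172, 0.2128, 0.2085]
tcp_rot: [-0.0, 0.199, 0.98, -0.0]
force: [0.2, 0.1, 0.3]
opening: 0.331
```

drive_tool(
  moves=[1,-30,-19,1,0,1,-30,-19,1,0,1,-30,-19,1,0,1,-30,-19,1,0,1,-30,-19,1,0],
)

```text
time_s: 1.35
position: [0.5183, 0.0667, 0.2034]
tcp_rot: [-0.0, 0.199, 0.98, -0.0]
force: [0.6, 0.2, 0.3]
opening: 0.009
```

drive_tool(
  moves=[1,-30,-20,1,0,1,-30,-20,1,0,1,-30,-20,0,0,1,0,0,0,-1,1,0,0,0,-1],
)

```text
time_s: 1.77
position: [0.5776, -0.0237, 0.2009]
tcp_rot: [-0.0, 0.095, 0.996, -0.0]
force: [0.6, 0.1, -0.5]
opening: 0.008
```

drive_tool(
  moves=[1,0,0,0,-1,1,0,0,0,-0.8,1,0,0,0,0,1,0,0,0,0,1,0,0,0,0],
)

```text
time_s: 2.18
position: [0.5771, -0.0219, 0.2015]
tcp_rot: [-0.0, 0.003, 1.0, 0.0]
force: [-0.1, -0.0, 0.2]
opening: 0.004
```

Run:
```python
from h import *
go(.577,-.0235,.09,90)
```

```text
t 2.18 pos [ 0.5771 -0.0219  0.2015] tool mm [  0.   -1.6 111.5] jaw 89.68 F [-0.12 -0.02  0.19] op 0.004 tiltz [-3.e-04  0.e+00 -1.e+00]
turn units (do turn AFTER shift) -0.05
```

drive_tool(
  moves=[1,0,-1.5,30,0,1,0,0,30,0,1,0,0,30,0,1,0,0,16,0,1,0,0,0,0],
)

```text
time_s: 2.6
position: [0.5751, -0.0231, 0.0922]
tcp_rot: [-0.003, 0.002, 1.0, 0.0]
force: [-0.6, 0.1, -0.0]
opening: 0.006
```

Run:
```python
from h import *
s=grab("scene");t=grab("top")
save(s,'s1.png',(180,130,310,250),5);save(t,'t1.png',(222,125,337,220),6)
go(.577,-.0235,.067,90)
p=env.sense()["position"]
for d,n,o,k in((s,'s',(180,130),5),(t,'t',(222,125),6)):
    u,v=proj(d,p);print(n,u,v,(u-o[0])*k,(v-o[1])*k)
```

```text
t 2.70 pos [ 0.5773 -0.0234  0.096 ] tool mm [ 0.3 -0.1 29. ] jaw 89.77 F [ 1.25 -0.43 -0.07] op 0.004 tiltz [-3.e-04  0.e+00 -1.e+00]
turn units (do turn AFTER shift) -0.04
s 259.4329812668273 198.73224791578053 397.16490633413656 343.66123957890267
t 246.97882928525024 179.96854449050832 149.87297571150145 329.81126694304993
```

View pics/s1.png

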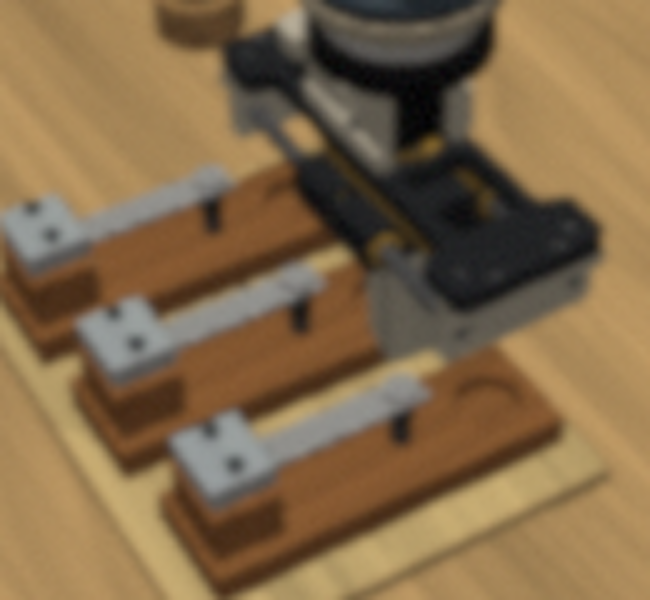

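View pics/t1.png

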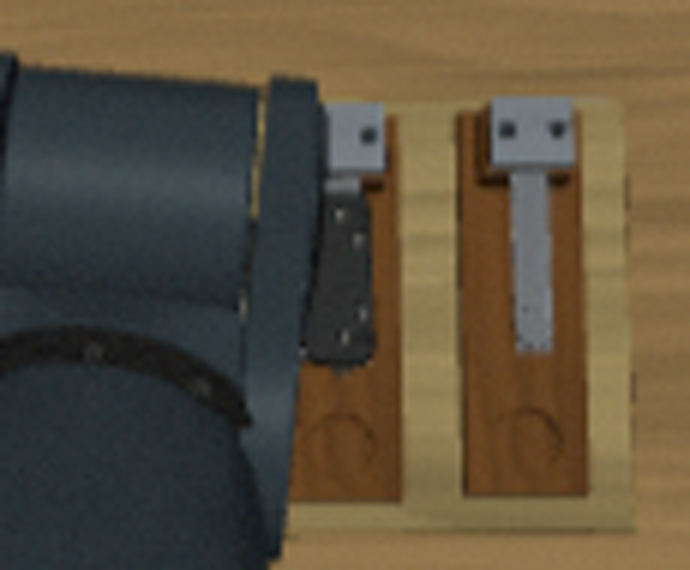

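The scene crop shows the finger tips near (400,350), directly above the left pad at (403,385). I'll press down in small steps.

drive_tool(
  moves=[1,0,0,10,0,1,0,0,10,0,1,0,0,6,0,1,0,0,0,0,1,0,0,0,0],
)

```text
time_s: 3.12
position: [0.5771, -0.0234, 0.0694]
tcp_rot: [-0.0, 0.001, 1.0, 0.0]
force: [0.5, -0.3, 0.1]
opening: 0.005
```

drive_tool(
  moves=[1,0,0,2,0,1,0,0,2,0,1,0,0,1,0,1,0,0,0,0,1,0,0,0,0],
)

```text
time_s: 3.53
position: [0.5773, -0.0235, 0.0648]
tcp_rot: [0.0, 0.001, 1.0, -0.0]
force: [-0.4, -0.4, 1.0]
opening: 0.006
```

drive_tool(
  moves=[1,0,0,1,0,1,0,0,1,0,1,0,0,1,0,1,0,0,0,0,1,0,0,0,0],
)

```text
time_s: 3.95
position: [0.5772, -0.0234, 0.0616]
tcp_rot: [0.0, 0.001, 1.0, -0.0]
force: [-0.2, -0.3, 2.6]
opening: 0.01
```

drive_tool(
  moves=[1,0,0,1,0,1,0,0,1,0,1,0,0,0,0,1,0,0,0,0,1,0,0,0,0],
)

```text
time_s: 4.37
position: [0.5772, -0.0235, 0.0597]
tcp_rot: [0.0, 0.001, 1.0, -0.0]
force: [-0.4, -0.6, 3.4]
opening: 0.002
```

drive_tool(
  moves=[1,0,0,1,0,1,0,0,0,0,1,0,0,0,0],
)

```text
time_s: 4.62
position: [0.5772, -0.0235, 0.0587]
tcp_rot: [0.0, 0.001, 1.0, -0.0]
force: [0.9, 0.2, 5.3]
opening: 0.006
```

drive_tool(
  moves=[1,0,0,1,0,1,0,0,0,0,1,0,0,0,0],
)

```text
time_s: 4.87
position: [0.5773, -0.0235, 0.058]
tcp_rot: [0.0, 0.001, 1.0, -0.0]
force: [-1.0, 0.3, 7.4]
opening: 0.007
```

drive_tool(
  moves=[1,0,0,1,0,1,0,0,0,0,1,0,0,0,0],
)

```text
time_s: 5.12
position: [0.5774, -0.0234, 0.0573]
tcp_rot: [0.0, 0.001, 1.0, -0.0]
force: [-2.5, -0.0, 10.8]
opening: 0.002
```

The left spring is on its stop: about 0.5 N/mm up to around 8 mm, then a steep rise. I'll hold it, then release.

drive_tool(
  moves=[1,0,0,0,0,1,0,0,0,0,1,0,0,0,0,1,0,0,0,0,1,0,0,0,0],
)

```text
time_s: 5.53
position: [0.5774, -0.0234, 0.0573]
tcp_rot: [0.0, 0.001, 1.0, -0.0]
force: [-2.1, 0.7, 11.1]
opening: 0.004
```

drive_tool(
  moves=[1,0,0,0,0,1,0,0,0,0,1,0,0,0,0,1,0,0,0,0,1,0,0,0,0],
)

```text
time_s: 5.95
position: [0.5773, -0.0235, 0.0573]
tcp_rot: [0.0, 0.001, 1.0, -0.0]
force: [-2.1, -0.0, 11.3]
opening: 0.006
```

drive_tool(
  moves=[1,0,0,-1,0,1,0,0,-5,0,1,0,0,-5,0,1,0,0,-8,0,1,0,0,-15,0],
)

```text
time_s: 6.37
position: [0.5761, -0.0233, 0.09]
tcp_rot: [-0.001, 0.001, 1.0, 0.0]
force: [0.3, 0.5, -0.9]
opening: 0.003
```

Run:
```python
from h import *
go(.5785,-.1125,.09,90)
```

```text
t 6.37 pos [ 0.5761 -0.0233  0.09  ] tool mm [ -2.7 -89.2  -0.1] jaw 89.83 F [ 0.35  0.47 -0.87] op 0.003 tiltz [-3.e-03  4.e-04 -1.e+00]
turn units (do turn AFTER shift) -0.03
```

drive_tool(
  moves=[1,0,-30,0,0,1,0,-30,0,0,1,-1,-29,0,0,1,0,0,10,0,1,0,0,8,0],
)

```text
time_s: 6.78
position: [0.5778, -0.1134, 0.0725]
tcp_rot: [0.0, 0.003, 1.0, 0.0]
force: [0.6, 0.8, -0.3]
opening: 0.004
```

drive_tool(
  moves=[1,0,0,3,0,1,0,0,0,0,1,0,0,0,0],
)

```text
time_s: 7.03
position: [0.5778, -0.1114, 0.0695]
tcp_rot: [-0.0, 0.001, 1.0, 0.0]
force: [1.1, -1.0, -0.4]
opening: 0.007
```

drive_tool(
  moves=[1,0,0,2,0,1,0,0,2,0,1,0,0,1,0,1,0,0,0,0,1,0,0,0,0],
)

```text
time_s: 7.45
position: [0.578, -0.1122, 0.0648]
tcp_rot: [0.0, 0.001, 1.0, 0.0]
force: [-0.1, 1.4, 2.2]
opening: 0.007
```

drive_tool(
  moves=[1,0,0,1,0,1,0,0,1,0,1,0,0,1,0,1,0,0,0,0,1,0,0,0,0],
)

```text
time_s: 7.87
position: [0.5779, -0.1124, 0.0617]
tcp_rot: [0.0, 0.001, 1.0, 0.0]
force: [0.2, 2.4, 3.6]
opening: 0.005
```

drive_tool(
  moves=[1,0,0,1,0,1,0,0,0,0,1,0,0,0,0],
)

```text
time_s: 8.12
position: [0.578, -0.1124, 0.0607]
tcp_rot: [0.0, 0.001, 1.0, -0.0]
force: [-0.5, 3.2, 5.4]
opening: 0.005
```

drive_tool(
  moves=[1,0,0,1,0,1,0,0,0,0,1,0,0,0,0],
)

```text
time_s: 8.37
position: [0.578, -0.1124, 0.0597]
tcp_rot: [0.0, 0.001, 1.0, -0.0]
force: [-2.0, 3.5, 4.8]
opening: 0.01
```

drive_tool(
  moves=[1,0,0,1,0,1,0,0,0,0,1,0,0,0,0],
)

```text
time_s: 8.62
position: [0.578, -0.1125, 0.0588]
tcp_rot: [0.0, 0.001, 1.0, -0.0]
force: [-1.1, 2.9, 6.7]
opening: 0.008
```

drive_tool(
  moves=[1,0,0,1,0,1,0,0,0,0,1,0,0,0,0],
)

```text
time_s: 8.87
position: [0.578, -0.1124, 0.0579]
tcp_rot: [0.0, 0.001, 1.0, -0.0]
force: [-1.3, 4.2, 6.8]
opening: 0.004
```

drive_tool(
  moves=[1,0,0,1,0,1,0,0,0,0,1,0,0,0,0],
)

```text
time_s: 9.12
position: [0.5781, -0.1125, 0.057]
tcp_rot: [0.0, 0.001, 1.0, -0.0]
force: [-1.4, 3.1, 7.0]
opening: 0.003
```

drive_tool(
  moves=[1,0,0,1,0,1,0,0,0,0,1,0,0,0,0],
)

```text
time_s: 9.37
position: [0.5781, -0.1125, 0.0561]
tcp_rot: [0.0, 0.001, 1.0, -0.0]
force: [-2.5, 3.1, 7.2]
opening: 0.008
```

drive_tool(
  moves=[1,0,0,1,0,1,0,0,0,0,1,0,0,0,0],
)

```text
time_s: 9.62
position: [0.5782, -0.1125, 0.0555]
tcp_rot: [0.0, 0.001, 1.0, -0.0]
force: [-2.4, 3.6, 13.6]
opening: 0.005
```

drive_tool(
  moves=[1,0,0,1,0,1,0,0,0,0,1,0,0,0,0],
)

```text
time_s: 9.87
position: [0.5783, -0.1125, 0.0549]
tcp_rot: [0.0, 0.001, 1.0, -0.0]
force: [-4.4, 4.7, 18.1]
opening: 0.002
```

It is on its stop. 18 N is close to the limit, so I back off 0.7 mm, hold and release.

drive_tool(
  moves=[1,0,0,-0.7,0,1,0,0,0,0,1,0,0,0,0,1,0,0,0,0,1,0,0,0,0],
)

```text
time_s: 10.28
position: [0.5782, -0.1125, 0.0553]
tcp_rot: [0.0, 0.001, 1.0, -0.0]
force: [-4.4, 3.9, 13.9]
opening: 0.002
```

drive_tool(
  moves=[1,0,0,0,0,1,0,0,0,0,1,0,0,0,0,1,0,0,0,0,1,0,0,0,0],
)

```text
time_s: 10.7
position: [0.5782, -0.1125, 0.0553]
tcp_rot: [0.0, 0.001, 1.0, -0.0]
force: [-4.7, 3.7, 13.9]
opening: 0.009
```

drive_tool(
  moves=[1,0,0,-1,0,1,0,0,-5,0,1,0,0,-5,0,1,0,0,-8,0,1,0,0,-17,0],
)

```text
time_s: 11.12
position: [0.5767, -0.1124, 0.0892]
tcp_rot: [-0.002, 0.001, 1.0, 0.0]
force: [0.0, 0.3, 0.5]
opening: 0.004
```

drive_tool(
  moves=[1,0,-30,0,0,1,0,-30,0,0,1,0,-31,0,0,1,0,0,10,0,1,0,0,0,0],
)

```text
time_s: 11.53
position: [0.5765, -0.2044, 0.0788]
tcp_rot: [-0.001, 0.003, 1.0, 0.0]
force: [-0.5, 1.7, -1.1]
opening: 0.01
```

Run:
```python
from h import *
go(.5785,-.203,.07,90)
s=grab("scene");t=grab("top")
save(s,'s2.png',(180,130,310,250),5);save(t,'t2.png',(222,125,337,220),6)
```

```text
t 11.53 pos [ 0.5765 -0.2044  0.0788] tool mm [-2.   1.4  8.8] jaw 89.71 F [-0.53  1.75 -1.15] op 0.01 tiltz [-2.2e-03  7.0e-04 -1.0e+00]
turn units (do turn AFTER shift) -0.05
```

View pics/s2.png

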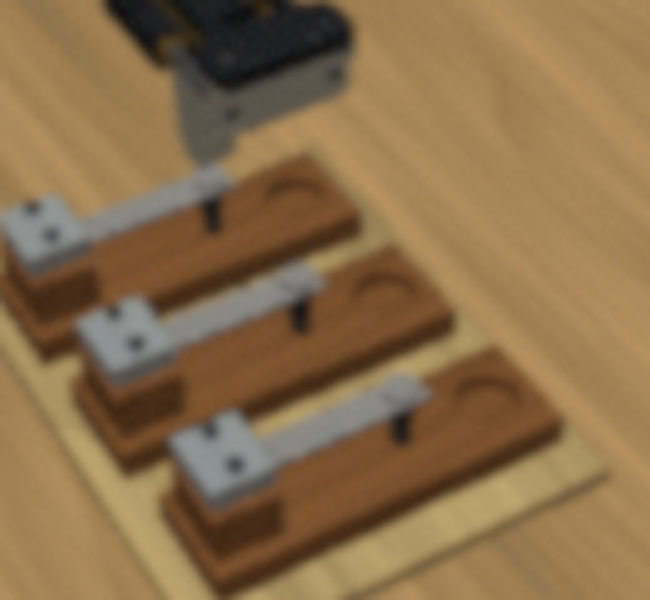

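The scene crop shows the finger tip at (205,162), just above the right pad at (209,180). The other two leaves are back at rest.

drive_tool(
  moves=[1,-1,0,8,0,1,0,0,2,0,1,0,0,0,0,1,0,0,0,0],
)

```text
time_s: 11.97
position: [0.5787, -0.2029, 0.0702]
tcp_rot: [-0.0, 0.001, 1.0, 0.0]
force: [-0.3, -0.2, 0.4]
opening: 0.0
```

drive_tool(
  moves=[1,0,0,2,0,1,0,0,2,0,1,0,0,1,0,1,0,0,0,0,1,0,0,0,0],
)

```text
time_s: 12.38
position: [0.5787, -0.2034, 0.0655]
tcp_rot: [0.0, 0.001, 1.0, 0.0]
force: [-1.0, 2.1, 2.7]
opening: 0.004
```

drive_tool(
  moves=[1,0,0,1,0,1,0,0,1,0,1,0,0,1,0,1,0,0,0,0,1,0,0,0,0],
)

```text
time_s: 12.8
position: [0.5787, -0.2034, 0.0626]
tcp_rot: [0.0, 0.001, 1.0, 0.0]
force: [-1.5, 2.1, 6.5]
opening: 0.004
```

drive_tool(
  moves=[1,0,0,1,0,1,0,0,0,0,1,0,0,0,0],
)

```text
time_s: 13.05
position: [0.5786, -0.2034, 0.0617]
tcp_rot: [-0.0, 0.001, 1.0, 0.0]
force: [-2.7, 2.2, 8.4]
opening: 0.006
```

drive_tool(
  moves=[1,0,0,0.7,0,1,0,0,0,0,1,0,0,0,0],
)

```text
time_s: 13.3
position: [0.5786, -0.2034, 0.0611]
tcp_rot: [0.0, 0.001, 1.0, 0.0]
force: [-2.2, 1.2, 9.1]
opening: 0.004
```

drive_tool(
  moves=[1,0,0,0.7,0,1,0,0,0,0,1,0,0,0,0],
)

```text
time_s: 13.55
position: [0.5786, -0.2034, 0.0604]
tcp_rot: [0.0, 0.001, 1.0, -0.0]
force: [-2.9, 2.4, 9.2]
opening: 0.002
```

drive_tool(
  moves=[1,0,0,0.7,0,1,0,0,0,0,1,0,0,0,0],
)

```text
time_s: 13.8
position: [0.5787, -0.2034, 0.0598]
tcp_rot: [0.0, 0.001, 1.0, -0.0]
force: [-3.7, 2.6, 9.7]
opening: 0.006
```

drive_tool(
  moves=[1,0,0,0.5,0,1,0,0,0,0,1,0,0,0,0],
)

```text
time_s: 14.05
position: [0.5787, -0.2034, 0.0594]
tcp_rot: [0.0, 0.001, 1.0, -0.0]
force: [-3.6, 2.8, 10.3]
opening: 0.006
```

drive_tool(
  moves=[1,0,0,0.5,0,1,0,0,0,0,1,0,0,0,0],
)

```text
time_s: 14.3
position: [0.5787, -0.2035, 0.0589]
tcp_rot: [0.0, 0.001, 1.0, -0.0]
force: [-3.2, 3.4, 11.2]
opening: 0.006
```

drive_tool(
  moves=[1,0,0,0.5,0,1,0,0,0,0,1,0,0,0,0],
)

```text
time_s: 14.55
position: [0.5787, -0.2035, 0.0585]
tcp_rot: [0.0, 0.001, 1.0, -0.0]
force: [-3.6, 2.9, 11.1]
opening: 0.002
```

drive_tool(
  moves=[1,0,0,0.5,0,1,0,0,0,0,1,0,0,0,0],
)

```text
time_s: 14.8
position: [0.5787, -0.2034, 0.058]
tcp_rot: [0.0, 0.001, 1.0, -0.0]
force: [-3.5, 2.8, 12.0]
opening: 0.006
```

drive_tool(
  moves=[1,0,0,0.4,0,1,0,0,0,0,1,0,0,0,0],
)

```text
time_s: 15.05
position: [0.5787, -0.2035, 0.0578]
tcp_rot: [0.0, 0.001, 1.0, -0.0]
force: [-4.5, 3.6, 12.2]
opening: 0.005
```

drive_tool(
  moves=[1,0,0,0.4,0,1,0,0,0,0,1,0,0,0,0],
)

```text
time_s: 15.3
position: [0.5788, -0.2035, 0.0576]
tcp_rot: [0.0, 0.001, 1.0, -0.0]
force: [-4.9, 3.6, 15.6]
opening: 0.006
```

drive_tool(
  moves=[1,0,0,0.3,0,1,0,0,0,0,1,0,0,0,0],
)

```text
time_s: 15.55
position: [0.5788, -0.2035, 0.0575]
tcp_rot: [0.0, 0.001, 1.0, -0.0]
force: [-6.1, 3.6, 17.6]
opening: 0.003
```

It is on the stop (the force rises 5 N over 0.3 mm). Force at the stop is about 12 N, against about 4 N (left) and 8 N (middle), so the right spring is the stiffest. I'll ease off slightly, hold and release.

drive_tool(
  moves=[1,0,0,-0.1,0,1,0,0,0,0,1,0,0,0,0,1,0,0,0,0,1,0,0,0,0],
)

```text
time_s: 15.97
position: [0.5788, -0.2035, 0.0575]
tcp_rot: [0.0, 0.001, 1.0, -0.0]
force: [-5.5, 3.2, 17.4]
opening: 0.004
```

drive_tool(
  moves=[1,0,0,0,0,1,0,0,0,0,1,0,0,0,0,1,0,0,0,0,1,0,0,0,0],
)

```text
time_s: 16.38
position: [0.5788, -0.2035, 0.0575]
tcp_rot: [0.0, 0.001, 1.0, -0.0]
force: [-5.9, 3.3, 16.5]
opening: 0.006
```

drive_tool(
  moves=[1,0,0,-1,0,1,0,0,-5,0,1,0,0,-5,0,1,0,0,-10,0,1,0,0,-30,0],
)

```text
time_s: 16.8
position: [0.5766, -0.2027, 0.1045]
tcp_rot: [-0.003, 0.001, 1.0, 0.001]
force: [-0.4, 0.5, -0.2]
opening: 0.004
```

drive_tool(
  moves=[1,0,0,-30,0,1,0,0,-30,0],
)

```text
time_s: 16.97
position: [0.5783, -0.2035, 0.1685]
tcp_rot: [-0.0, 0.001, 1.0, 0.0]
force: [-0.7, 0.6, 0.5]
opening: 0.003
```

Run:
```python
from h import *
go(.4266,.250,.165,130)
```

```text
t 16.97 pos [ 0.5783 -0.2035  0.1685] tool mm [153.  453.    3.6] jaw 89.83 F [-0.68  0.6   0.46] op 0.003 tiltz [-8.e-04  1.e-04 -1.e+00]
turn units (do turn AFTER shift) -6.69
```

drive_tool(
  moves=[0.45,10,30,0,0,0.45,10,30,0,0,0.45,10,30,0,0,0.45,10,30,0,0,0.45,10,30,0,0],
)

```text
time_s: 17.38
position: [0.5283, -0.0522, 0.1675]
tcp_rot: [0.0, 0.002, 1.0, -0.0]
force: [0.9, 0.2, 0.6]
opening: 0.313
```

drive_tool(
  moves=[0.45,10,30,0,0,0.45,10,30,0,0,0.45,10,30,0,0,0.45,10,30,0,0,0.45,10,30,0,0],
)

```text
time_s: 17.8
position: [0.4788, 0.098, 0.1675]
tcp_rot: [0.0, 0.002, 1.0, -0.0]
force: [-0.2, -0.1, 0.3]
opening: 0.549
```

drive_tool(
  moves=[0.45,10,30,0,0,0.45,10,30,0,0,0.45,10,30,0,0,0.45,10,30,0,0,0.45,13,33,0,0],
)

```text
time_s: 18.22
position: [0.4265, 0.2511, 0.1676]
tcp_rot: [0.0, 0.002, 1.0, -0.0]
force: [1.2, -0.3, 0.3]
opening: 0.55
```

drive_tool(
  moves=[0.45,0,0,0,-1.1,0.45,0,0,0,-1.1,0.45,0,0,0,-1.1,0.45,0,0,0,-1.1,0.45,0,0,0,-1.1],
)

```text
time_s: 18.63
position: [0.4269, 0.25, 0.1674]
tcp_rot: [-0.0, -0.285, 0.958, -0.0]
force: [0.5, 0.6, -0.5]
opening: 0.548
```

drive_tool(
  moves=[0.45,0,0,0,-1.1,0.45,0,0,0,0,0.45,0,0,0,0],
)

```text
time_s: 18.88
position: [0.4269, 0.2499, 0.1674]
tcp_rot: [0.0, -0.336, 0.942, -0.0]
force: [-0.1, 0.1, -0.9]
opening: 0.55
```

Run:
```python
from h import *
go(.4266,.250,.08,130)
s=grab("scene");t=grab("top")
save(s,'s3.png',(340,180,440,320),4);save(t,'t3.png',(100,170,200,260),7)
```

```text
t 18.88 pos [0.4269 0.2499 0.1674] tool mm [ 0.2  0.3 87.4] jaw 129.23 F [-0.14  0.14 -0.88] op 0.55 tiltz [ 0.e+00 -1.e-04 -1.e+00]
turn units (do turn AFTER shift) -0.13
```

View pics/s3.png

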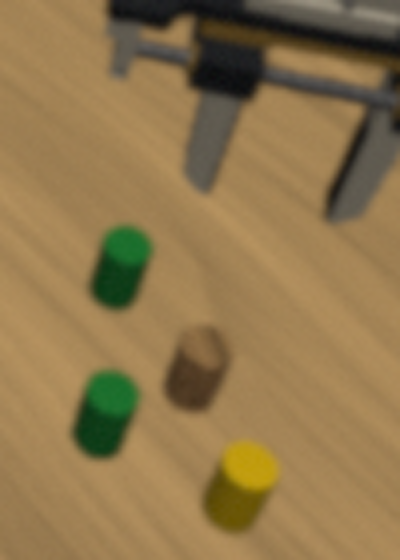

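View pics/t3.png

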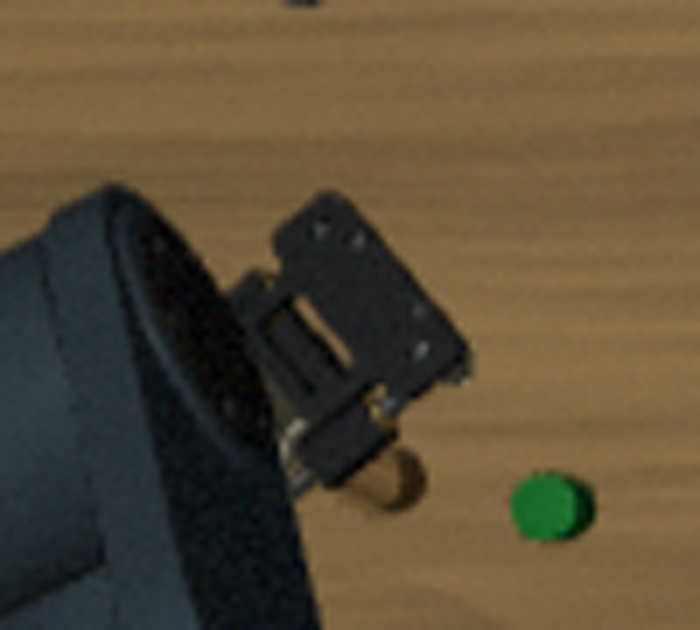

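Run:
```python
from h import *
s=load("scene")
p=env.sense()["position"]
j=np.radians(129.2);jv=np.array([np.cos(j),np.sin(j),0]);
for k in(-.0255,0,.0255): print([round((a-o)*4) for a,o in zip(proj(s,p+k*jv),(340,180))])
print(p)
```

```text
[211, 181]
[267, 193]
[324, 206]
[0.42695907 0.24993286 0.16733626]
```

drive_tool(
  moves=[0.45,0,0,40,0,0.45,0,0,40,0,0.45,0,0,35,0,0.45,0,0,25,0,0.45,0,0,12,0],
)

```text
time_s: 19.4
position: [0.4254, 0.2492, 0.0122]
tcp_rot: [-0.002, -0.336, 0.942, -0.0]
force: [-0.2, -1.3, 0.1]
opening: 0.549
```

drive_tool(
  moves=[0.9,0,0,0,0,0.9,0,0,0,0,0.9,0,0,0,0,0.9,0,0,0,0,0.9,0,0,0,0],
  squeeze=10,
)

```text
time_s: 19.82
position: [0.4277, 0.2504, 0.0164]
tcp_rot: [0.001, -0.337, 0.941, 0.0]
force: [-0.7, -0.7, 5.4]
opening: 0.299
```

drive_tool(
  moves=[0.9,0,0,0,0,0.9,0,0,0,0,0.9,0,0,0,0],
)

```text
time_s: 20.07
position: [0.4277, 0.2504, 0.0164]
tcp_rot: [0.001, -0.337, 0.941, 0.0]
force: [-0.0, 0.3, 7.0]
opening: 0.299
```

Cork gripped (opening 27.8 mm). I'll lift and check.

drive_tool(
  moves=[0.9,0,0,-5,0,0.9,0,0,-15,0,0.9,0,0,-30,0,0.9,0,0,-30,0,0.9,0,0,0,0],
)

```text
time_s: 20.48
position: [0.4292, 0.2511, 0.1004]
tcp_rot: [0.004, -0.337, 0.941, 0.0]
force: [1.5, 0.2, -0.2]
opening: 0.297
```

drive_tool(
  moves=[0.9,0,0,-20,0,0.9,0,0,0,0],
)

```text
time_s: 20.65
position: [0.4281, 0.2506, 0.1179]
tcp_rot: [0.002, -0.337, 0.941, 0.0]
force: [0.1, -1.2, 0.5]
opening: 0.296
```

Run:
```python
from h import *
go(.5285,-.204,.15,90)
s=grab("scene");t=grab("top")
save(s,'s4.png',(340,180,440,320),4)
```

```text
t 20.65 pos [0.4281 0.2506 0.1179] tool mm [ 211.  -414.9  -32.5] jaw 129.43 F [ 0.12 -1.19  0.48] op 0.296 tiltz [ 0.0039  0.0018 -1.    ]
turn units (do turn AFTER shift) 6.57
```

View pics/s4.png

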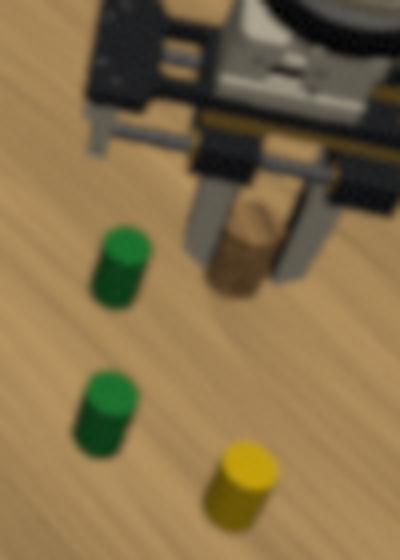

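The cork hangs upright between the pads at (240,250), and the other plugs are undisturbed. Next I turn and carry it.

drive_tool(
  moves=[0.9,0,0,-8,1.1,0.9,0,0,-8,1.1,0.9,0,0,-8,1.1,0.9,0,0,-8,1.1,0.9,0,0,0,1.1],
)

```text
time_s: 21.17
position: [0.4271, 0.2501, 0.1473]
tcp_rot: [0.0, -0.053, 0.999, 0.0]
force: [1.4, -0.0, -0.2]
opening: 0.293
```

drive_tool(
  moves=[0.9,0,0,0,1.1,0.9,-7,-30,0,0,0.9,-7,-30,0,0,0.9,-7,-30,0,0,0.9,-7,-30,0,0],
)

```text
time_s: 21.58
position: [0.4541, 0.1286, 0.146]
tcp_rot: [-0.001, 0.001, 1.0, -0.0]
force: [0.2, 0.5, -0.3]
opening: 0.3
```

drive_tool(
  moves=[0.9,-7,-30,0,0,0.9,-7,-30,0,0,0.9,-7,-30,0,0,0.9,-7,-30,0,0,0.9,-7,-30,0,0],
)

```text
time_s: 22.0
position: [0.4887, -0.0217, 0.146]
tcp_rot: [-0.001, 0.002, 1.0, 0.0]
force: [-0.1, 0.7, 0.6]
opening: 0.301
```

drive_tool(
  moves=[0.9,-7,-30,0,0,0.9,-7,-30,0,0,0.9,-7,-30,0,0,0.9,-7,-30,0,0,0.9,0,0,0,0],
)

```text
time_s: 22.42
position: [0.5173, -0.1444, 0.1459]
tcp_rot: [-0.0, 0.003, 1.0, -0.0]
force: [0.1, 1.2, 0.4]
opening: 0.302
```

Run:
```python
from h import *
go(.5285,-.204,.085,90)
```

```text
t 22.42 pos [ 0.5173 -0.1444  0.1459] tool mm [-11.6 -59.5  61. ] jaw 89.66 F [0.1  1.25 0.44] op 0.302 tiltz [-3.e-04 -7.e-04 -1.e+00]
turn units (do turn AFTER shift) -0.06
```

drive_tool(
  moves=[0.9,-6,-30,0,0,0.9,-6,-30,0,0,0.9,0,0,30,0,0.9,0,0,30,0,0.9,0,0,20,0],
)

```text
time_s: 22.83
position: [0.5271, -0.1998, 0.0637]
tcp_rot: [-0.002, 0.002, 1.0, 0.001]
force: [-0.3, -0.2, -0.2]
opening: 0.297
```

drive_tool(
  moves=[0.9,0,0,4,0,0.9,0,0,0,0,0.9,0,0,0,0],
)

```text
time_s: 23.08
position: [0.5289, -0.2001, 0.0636]
tcp_rot: [0.0, 0.001, 1.0, -0.0]
force: [-0.3, -0.1, 0.3]
opening: 0.299
```

Run:
```python
from h import *
go(.5285,-.204,.06,90)
s=grab("scene");t=grab("top")
save(s,'s5.png',(190,120,270,200),7);save(t,'t5.png',(262,125,337,220),6)
```

```text
t 23.08 pos [ 0.5289 -0.2001  0.0636] tool mm [ 0.4 -3.9  3.6] jaw 89.85 F [-0.27 -0.09  0.34] op 0.299 tiltz [ 1.e-04 -0.e+00 -1.e+00]
turn units (do turn AFTER shift) -0.03
```

View pics/s5.png

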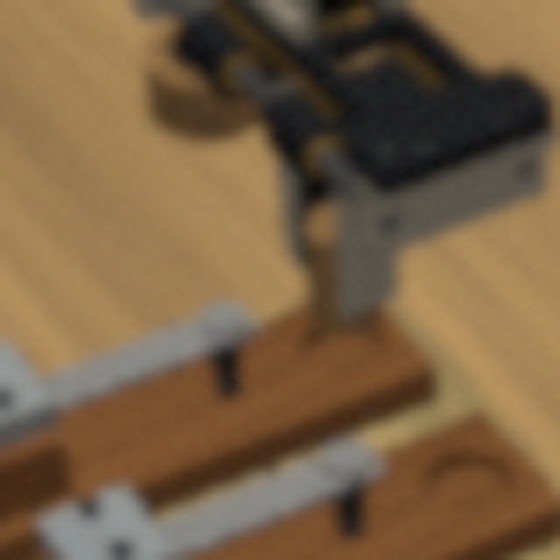

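View pics/t5.png

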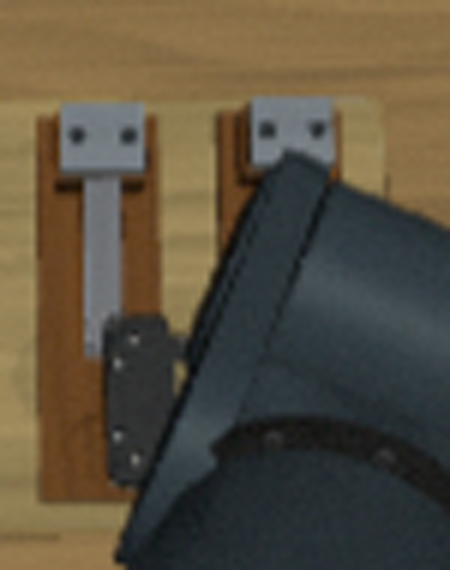

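Run:
```python
from h import *
s=load("scene");t=load("top")
def ov(fn,o,k,box,cam,cs,out,z):
    im=cv2.imread('pics/'+fn)[box[1]:box[3],box[0]:box[2]]
    q=4
    im=cv2.resize(im,None,fx=q,fy=q,interpolation=cv2.INTER_CUBIC)
    im=cv2.convertScaleAbs(im,alpha=1.6)
    raw=im.copy()
    for (x,y),col in cs:
      for zz,rr in((.03,.016),):
        pts=[]
        for a in np.linspace(0,2*np.pi,60):
            u,v=proj(cam,(x+rr*np.cos(a),y+rr*np.sin(a),zz))
            pts.append((((u-o[0]+.5)*k-.5-box[0])*q,((v-o[1]+.5)*k-.5-box[1])*q))
        cv2.polylines(im,[np.int32(pts)],True,col,1,cv2.LINE_AA)
    cv2.imwrite('pics/'+out,np.hstack([raw,im]))
C=[((.5285,-.204),(0,255,0))]
ov('t_board.png',(222,135),6,(480,330,580,430),t,C,'ovt.png',.03)
ov('s_board.png',(170,150),5,(300,50,400,130),s,C,'ovs.png',.03)
```

```text
(no output)
```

View pics/ovt.png

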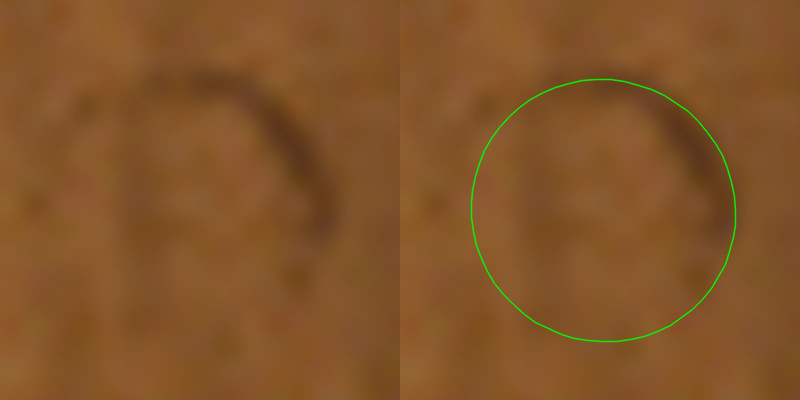

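View pics/ovs.png

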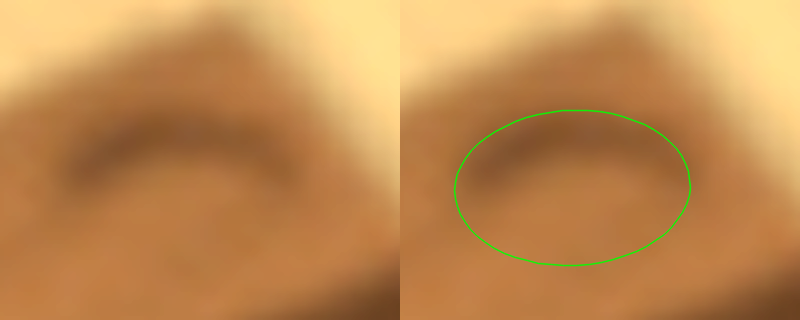

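With the seat centred at (0.5285, -0.204), the projected rim matches the dark arc in both views. I'll centre there and go down gently.

drive_tool(
  moves=[0.9,-0.5,-4,5,0,0.9,0,0,5,0,0.9,0,0,3,0,0.9,0,0,0,0,0.9,0,0,0,0],
)

```text
time_s: 23.6
position: [0.529, -0.2042, 0.0501]
tcp_rot: [-0.0, 0.001, 1.0, 0.0]
force: [-0.1, -0.2, -0.0]
opening: 0.299
```

drive_tool(
  moves=[0.9,0,0,2,0,0.9,0,0,2,0,0.9,0,0,0,0,0.9,0,0,0,0],
)

```text
time_s: 23.93
position: [0.5291, -0.2042, 0.0461]
tcp_rot: [-0.0, 0.001, 1.0, 0.0]
force: [0.6, -0.1, -0.2]
opening: 0.299
```

Run:
```python
from h import *
go(.5293,-.204,.0375,90)
```

```text
t 23.93 pos [ 0.5291 -0.2042  0.0461] tool mm [-0.2  0.2  8.6] jaw 89.84 F [ 0.65 -0.13 -0.21] op 0.299 tiltz [-2.e-04  1.e-04 -1.e+00]
turn units (do turn AFTER shift) -0.03
```

drive_tool(
  moves=[0.9,0,0,1,0,0.9,0,0,1,0,0.9,0,0,0,0,0.9,0,0,0,0],
)

```text
time_s: 24.27
position: [0.5291, -0.2043, 0.0442]
tcp_rot: [-0.0, 0.001, 1.0, 0.0]
force: [0.1, 1.3, 0.2]
opening: 0.299
```

drive_tool(
  moves=[0.9,0,0,1,0,0.9,0,0,1,0,0.9,0,0,0,0,0.9,0,0,0,0],
)

```text
time_s: 24.6
position: [0.5291, -0.2043, 0.0422]
tcp_rot: [-0.0, 0.001, 1.0, 0.0]
force: [0.2, 0.3, 0.5]
opening: 0.299
```

drive_tool(
  moves=[0.9,0,0,1,0,0.9,0,0,1,0,0.9,0,0,0,0,0.9,0,0,0,0],
)

```text
time_s: 24.93
position: [0.5291, -0.2043, 0.0402]
tcp_rot: [-0.0, 0.001, 1.0, 0.0]
force: [-0.7, -0.5, 0.2]
opening: 0.297
```

drive_tool(
  moves=[0.9,0,0,1,0,0.9,0,0,0.5,0,0.9,0,0,0,0,0.9,0,0,0,0],
)

```text
time_s: 25.27
position: [0.5291, -0.2043, 0.0387]
tcp_rot: [-0.0, 0.001, 1.0, 0.0]
force: [0.2, -0.1, -0.0]
opening: 0.296
```

It has gone into the bore without touching. I'll feel for the floor.

drive_tool(
  moves=[0.9,0,0,0.7,0,0.9,0,0,0,0,0.9,0,0,0,0],
)

```text
time_s: 25.52
position: [0.5292, -0.2043, 0.0384]
tcp_rot: [0.0, 0.001, 1.0, -0.0]
force: [-0.9, 1.5, 5.3]
opening: 0.302
```

drive_tool(
  moves=[0.9,0,0,0.7,0,0.9,0,0,0,0,0.9,0,0,0,0],
)

```text
time_s: 25.77
position: [0.5294, -0.2043, 0.0382]
tcp_rot: [0.0, 0.001, 1.0, -0.0]
force: [-3.3, 1.9, 10.6]
opening: 0.3
```

The cork is on the floor at the predicted height (TCP 0.0384). I'll ease off and release.

drive_tool(
  moves=[0.9,0,0,-1,0,0.9,0,0,0,0,0.5,0,0,0,0,0.5,0,0,0,0,0.5,0,0,0,0],
)

```text
time_s: 26.18
position: [0.5291, -0.2043, 0.0382]
tcp_rot: [-0.0, 0.001, 1.0, 0.0]
force: [0.2, 0.5, -0.1]
opening: 0.466
```

drive_tool(
  moves=[0.5,0,0,0,0,0.5,0,0,0,0,0.5,0,0,-10,0,0.5,0,0,-25,0,0.5,0,0,-35,0],
)

```text
time_s: 26.6
position: [0.5278, -0.2037, 0.1077]
tcp_rot: [-0.002, 0.001, 1.0, 0.001]
force: [0.7, -0.6, -0.2]
opening: 0.5
```

drive_tool(
  moves=[0.5,0,0,-35,0,0.5,30,0,-20,0,0.5,35,0,0,0,0.5,35,0,0,0,0.5,35,0,0,0],
)

```text
time_s: 27.02
position: [0.3928, -0.2036, 0.1642]
tcp_rot: [0.001, 0.001, 1.0, -0.0]
force: [0.0, 0.3, -0.1]
opening: 0.503
```

drive_tool(
  moves=[0.5,0,-35,0,0,0.5,0,-35,0,0,0.5,0,-30,0,0,0.5,0,0,0,0,0.5,0,0,0,0],
)

```text
time_s: 27.43
position: [0.3936, -0.3049, 0.1638]
tcp_rot: [0.0, 0.002, 1.0, -0.0]
force: [0.4, 0.2, 0.7]
opening: 0.5
```

Run:
```python
from h import *
go(.5293,-.204,.2,90)
s=grab("scene");t=grab("top")
save(s,'s6.png',(190,120,270,200),7);save(t,'t6.png',(262,125,337,220),6);save(s,'s6f.png',s=1.5)
print(proj(s,(.5285,-.204,.067)),proj(t,(.5285,-.204,.067)))
```

```text
t 27.43 pos [ 0.3936 -0.3049  0.1638] tool mm [-135.2  101.5  -36.2] jaw 89.72 F [0.45 0.21 0.68] op 0.5 tiltz [ 3.e-04 -2.e-04 -1.e+00]
turn units (do turn AFTER shift) -0.05
(np.float64(237.70713378362922), np.float64(158.43868445293964)) (np.float64(311.75683189705245), np.float64(196.8103666061401))
```

View pics/s6.png

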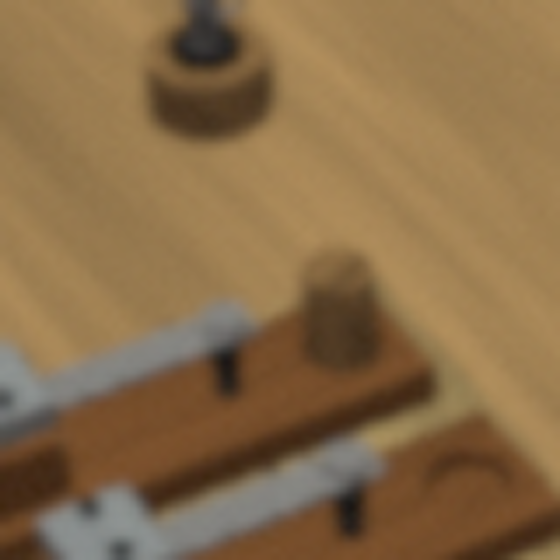

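View pics/t6.png

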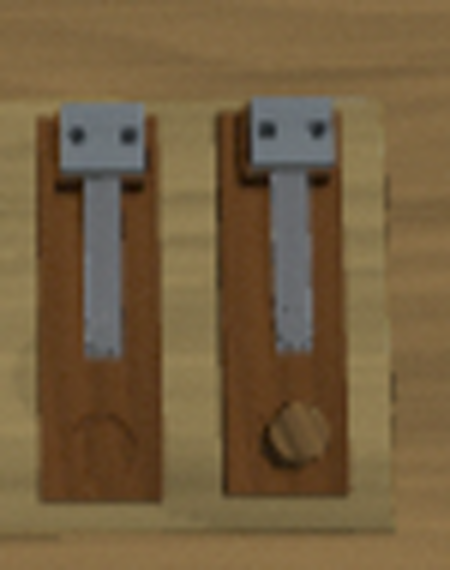

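View pics/s6f.png

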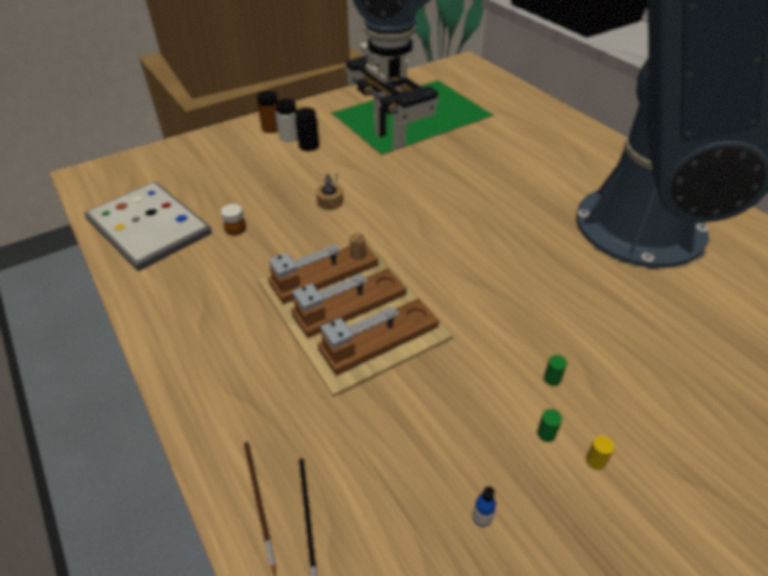

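The scene crop shows the cork upright in the right seat, its top at (340,265) against (334,269) predicted. In the top crop it is at (299,432) against (298,431) predicted. The leaves are back up, and the bystanders and plugs are where they were. Handing in.

```bash
python3 -c "
from station import env
print(env.finish_job())"
```

```text
the job is handed in; nothing more can be done
None
```

I pressed the three springs from left to right, found the right one stiffest, and stood the bare cork in the seat in front of it. The job is handed in at about 27.5 s. No verdict comes back, so what follows rests on my own readings.

| Spring | Force just at the stop | Highest vertical force read |
|---|---|---|
| Left | about 4 N | 11.3 N |
| Middle | about 8 N | 18.1 N |
| Right | about 12 N | 17.6 N |

- **Presses:** each pad was held on its stop for roughly 0.8 s or more, then let up. Counting sideways friction, the total force was about 19 N at most on the middle and right springs, close to the 20 N limit. I only read the force at the end of each move, so a brief peak in between could have gone unseen.
- **Cork:** it went into the bore without touching and met the floor at the height I expected (TCP 38.4 mm). After release, both cameras show it upright, with its top within about 1 pixel of where a fully seated cork should be.
- **Everything else:** all three leaves are back at rest. In the last scene picture the paint bottle, jar, figure and coloured plugs stand where they were, and the gripper is clear of everything.
- **Disagreement:** the two cameras differed by about 3 to 4 mm sideways, so I checked the seat position in both before lowering the cork.

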